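Open the knob cover and hold the melon divider at its third stop

ROBOT

A 6-joint arm with a two-finger parallel gripper is mounted at the origin on the work surface. World frame = base frame: x ahead of the robot, y to its left, z up, the work surface at z = 0. Lengths are in mm, angles in degrees, forces in N, time in s.
With the tool pointing down it reaches from about 350 to 850 mm from the base axis. Payload 8.1 kg.
Tool frame: the origin (TCP) lies midway between the tips of the shut fingers; the grasp point (between the pads) lies 19 mm behind it; z points along the fingers, y is the direction in which the jaws open and shut (so a half turn about z gives the same grasp; the last joint's range is limited). The gripper opens to 85 mm and grips with 20 to 120 N. Pads are 22 mm wide; open, the fingers measure 114 mm over their backs; the gripper's body (76 mm by 85 mm) begins 54 mm behind the grasp point. The pads swing forward as they close: fully open they stand 13 mm farther back than shut.
Start: joints at [64.206, 7.471, 85.268, -0, 87.261, -4.893], TCP at [214.036, 560.53, 231.292] pointing down, gripper open.
Joint ranges: [-169.43, 169.43], [-51.17, 129.36], [1.28, 143.12], [-76.62, 256.62], [0, 156.53], [-152.29, 152.29]. Speed limits (degrees/s): [136.94, 136.94, 159.86, 180, 180, 180].

INTERFACE

Orientations are given as [roll, pitch, yaw] about the fixed x, y, z axes, in that order (R = Rz(yaw) Ry(pitch) Rx(roll)).
In Python, from bench import r gives the robot as it stands.
- The arm moves only by the tool carry_out, never from a script. Its argument "increments" is a list of rows, each a list of 3 entries, a list of its own where there are three numbers: the shift along the tool's x, y, z in m, then the turn, a rotation vector about the tool's x, y, z in rad, then the closure, from 0 (fully open) to 1 (shut). A call has 1 to 12 rows; each row shifts and turns the pose as measured when the row begins, along the tool's axes as they then stand; what a row does not reach is not made up. A row lasts 1/10 s, in which the tool goes at most 50 mm and 8.59 degrees, less where a joint would pass 70% of its speed; a pose out of reach is approached as far as the arm can. A call with a gripper value outside its range is refused whole. The fingers move at their own pace and stop on an object; "newtons" is the grip in N (left out, the last holds). Time passes only in rows, so rows that do not move let the fingers close. It gives the time, the measured TCP pose, the force and the opening at its end, in the units of the state.
- r.sense(): the state, without advancing time (a new reading comes with each control period).
- r.snapshot(name): name is "scene" or "top" or "wrist"; returns a dict with "image" (480x640x3 uint8, blue, green, red), "vertical_fov" (degrees; the focal length in pixels is half the picture's height over the tangent of half this angle, whatever the lens; pixels are square), "cx", "cy" (the principal point, pixels), "rvec" (rotation vector, rad) and "tvec" (3), from world to camera coordinates, as OpenCV has them. Camera axes: x right, y down, z forward; pixel columns grow to the right and rows downward; lengths in mm; the calibration is good to about 2 mm. A picture is of the moment at which its call begins. There is no depth.
- r.hand_in(): hands the job in, once; it reports no verdict.
The state is a dict: "time": time; "joint_pos": joint angles; "qd": joint speeds; "joint_efforts": joint torques, N m; "tool_pos": TCP position; "tcp_rot": TCP orientation; "ft_force": force on the tool from outside, world axes, zero at the start; "wrist_torque": the same for the moment, N m; "finger_gap": finger opening in mm.
Only numpy, scipy, OpenCV 4.12 (cv2) and the standard library are available. Lean on these libraries where they do the work, as an engineer would, in place of code of your own. Each camera call takes 0.05 s, during which the arm holds its last target.

TASK

On the melon divider, fold the knob's hinged cover up until it stands upright, so that it screens the knob from the melon, and leave it standing there. Then turn the indexing knob clockwise, seen from above, three clicks to its third stop, without running on to the fourth, and keep hold of it there: the knob is sprung and would run back, so the program finishes with the gripper still holding the knob still at the third stop while the cook cuts. Leave the foil tray, the bowl and the jar where they are.

Things in the scene. Friction and masses are not known exactly. Their poses are not given: they have to be found in the camera images.
- divider: The melon divider, a fixed low machine, 250 mm (its x) by 530 mm (its y), deck 60 mm above the table. Origin on the table right under the knob's axis; z up; its y runs from the knob towards the turntable (centre at y = 290 mm, 240 mm across, with half a watermelon fixed on it, top 171 mm above the table). The body reaches from y = -100 to 430 mm and x = -125 to 125 mm. Two hinge lugs, 128 mm high above the table, stand at y = 115 mm, x = +-93 mm.
- cover_hinge (a point): Middle of the cover's hinge line, at y = 115 mm, 120 mm above the table in the divider's frame; the hinge runs along the divider's x.
- cover_handle (a point): Middle of the cover's handle, a round steel bar 10 mm thick and 100 mm long parallel to the hinge and 185 mm from it, in the plane of the cover, held by a leg at each end (90 mm of clear bar between the legs) with a 40 mm wide opening between bar and sheet, so that one finger fits through. It can turn in a light pinch. Axes turn with the cover: y points from the handle to the hinge, x along the bar.
- cover (a joint): Angle of the knob cover, an aluminium sheet 150 mm wide (along the hinge), 140 mm long and 4 mm thick, about 0.28 kg with its handle: 0 = lying flat over the knob, pi/2 = upright, stop at 2.2 rad. Growing values swing the handle up and over towards the turntable. The hinge is stiff (about 0.45 N m) and the cover stays where it is left; it starts slightly raised, 0.2 to 0.65 rad.
- knob_bar: The knob's black grip bar, 44 mm long (its x), 14 mm thick (its y, grip across this), 38 mm high (z); origin at its centre, 89 mm above the table and on the knob's vertical axis. It stands on a 44 mm disc 9 mm thick, which lies on the deck (deck at 60 mm, bar from 70 to 108 mm above the table). A white line on top marks the +x end. At home +x points 123.75 degrees counter-clockwise from the divider's x. Turns with the knob.
- index_knob (a joint): Knob angle, growing clockwise seen from above. Starts at 0, its home stop; click stops follow every 22.5 degrees: 0.393, 0.785, third 1.178, fourth 1.571, fifth 1.963 rad (end). A return spring drives it home when let go (about 0.13 N m at home, 0.24 N m at the third stop); resistance is about 0.1 N m higher just past each notch and drops as much just before the next. Nothing else is seen to move.
- tray: Small open foil tray, 150 x 100 x 45 mm, bystander; origin at the centre of its underside.
- bowl: White bowl, 130 mm across, 60 mm high, bystander; origin at the centre of its underside.
- jar: Glass jar with a metal lid, 60 mm across, 90 mm high, bystander; origin at the centre of its underside.

How it is judged:
By the outcome, as a careful person would: the job done as asked, in the order asked, and still so for the second after the job is handed in, while the arm keeps its last pose, push and grip.
It also fails if it takes over 58 s, if anything falls off the work surface, if the arm or the gripper's body presses on something with over 40 N, if the wrist force passes 120 N, or if a joint passes its speed limit or range.

## Working session

There is one attempt and no reset: what is moved stays moved. The work goes in short steps, Python scripts to look and compute and a tool call to move; the robot and the scene stay as the last step left them, time stands still between calls to the robot, and variables do not carry over. Pictures are saved under pics/ and viewed, and the job is handed in when it is done.

Besides the shell and the picture viewer there is one more tool, called after "Request:" by a JSON object that holds its "method" and its "body". carry_out: Moves the arm, as the interface text tells. Its arguments: {"type":"object","properties":{"increments":{"type":"array"},"newtons":{"type":"number"}},"required":["increments"]}

```bash
mkdir -p pics; ls; python3 - <<'E'
from bench import r
import cv2
s=r.sense(); print(s)
for n in ("scene","top","wrist"):
    d=r.snapshot(n); cv2.imwrite(f"pics/{n}0.png",d["image"]); print(n,{k:v for k,v in d.items() if k!="image"})
E
```

```text
pics
{'time': 0.0, 'joint_pos': array([ 6.42053391e+01,  7.51548041e+00,  8.53303440e+01,  1.07957143e-04,
        8.72625904e+01, -4.89348684e+00]), 'qd': array([-0.01937204,  0.02214297, -0.113321  ,  0.11840244,  0.03204006,
        0.04249738]), 'joint_efforts': array([ 5.42020134e-04, -5.69382405e+01, -5.00562286e+01, -2.60249553e-04,
        1.43682034e-02,  3.41125690e-05]), 'tool_pos': array([213.79046665, 560.01492282, 230.2303622 ]), 'tcp_rot': array([-1.79891990e+02, -9.35560630e-03,  1.59098812e+02]), 'ft_force': array([ 0.42485224, -0.18318809,  0.89940895]), 'wrist_torque': array([-0.00150769, -0.00302583,  0.00313224]), 'finger_gap': 85.14344149203848}
scene {'vertical_fov': 48.54948064054446, 'cx': 321.83193513150513, 'cy': 239.27524443196378, 'rvec': array([ 1.89638047,  1.71677397, -0.63798448]), 'tvec': array([ 163.54852736, -345.89475772, 1615.09815695])}
top {'vertical_fov': 52.155414773511815, 'cx': 313.34652400594405, 'cy': 236.66522099407499, 'rvec': array([ 2.14143813, -2.17127167,  0.15133347]), 'tvec': array([-214.78631824,  543.95866854,  866.76681915])}
wrist {'vertical_fov': 71.92166168163384, 'cx': 317.5994447998999, 'cy': 239.59470543432485, 'rvec': array([-2.38691885, -1.64478958, -0.23172242]), 'tvec': array([-599.7618026 ,  -36.03920123,  378.82283403])}
```

View pics/scene0.png

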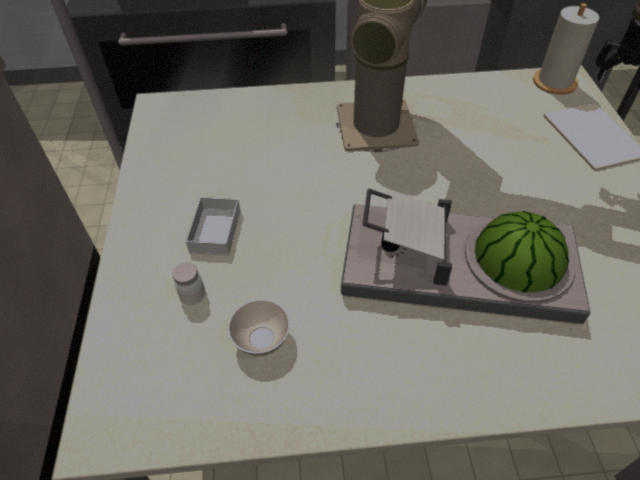

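View pics/top0.png

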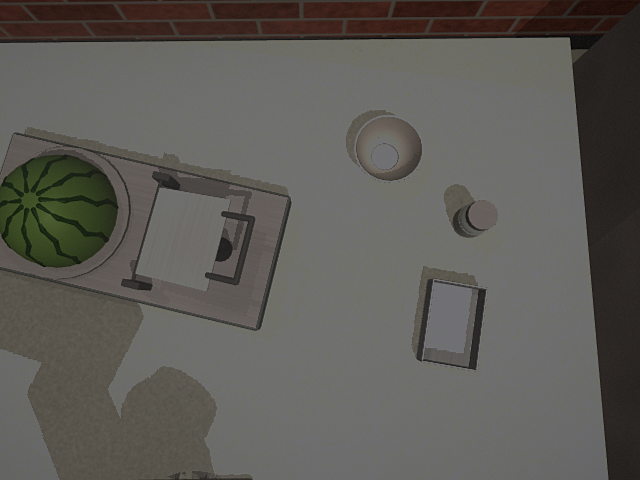

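View pics/wrist0.png

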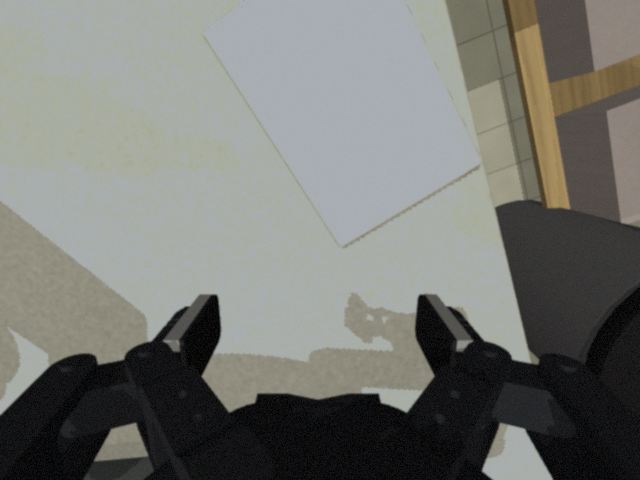

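```bash
cat > h.py <<'E'
import numpy as np, cv2
from scipy.spatial.transform import Rotation as Rn
def cam(d):
    f=240/np.tan(np.radians(d["vertical_fov"]/2)); K=np.array([[f,0,d["cx"]],[0,f,d["cy"]],[0,0,1]])
    R=cv2.Rodrigues(d["rvec"])[0]; return K,R,np.array(d["tvec"])
def ray(d,uv):
    K,R,t=cam(d); v=R.T@np.linalg.solve(K,[uv[0],uv[1],1]); return -R.T@t, v/np.linalg.norm(v)
def onz(d,uv,z):
    o,v=ray(d,uv); return o+v*(z-o[2])/v[2]
def tri(d1,u1,d2,u2):
    K,R,t=cam(d1);P1=K@np.c_[R,t];K,R,t=cam(d2);P2=K@np.c_[R,t]
    X=cv2.triangulatePoints(P1,P2,np.array(u1,float).reshape(2,1),np.array(u2,float).reshape(2,1));X=(X[:3]/X[3]).ravel()
    return X, np.linalg.norm(proj(d1,X)-u1), np.linalg.norm(proj(d2,X)-u2)
def proj(d,X):
    K,R,t=cam(d); p=K@(R@np.array(X)+t); return p[:2]/p[2]
E
python3 - <<'E'
from bench import r
import cv2,pickle
S={n:r.snapshot(n) for n in("scene","top")}
pickle.dump(S,open("s0.pkl","wb"))
a=S["scene"]["image"][180:320,335:465]; b=S["top"]["image"][120:340,120:300]
cv2.imwrite("pics/c1.png",cv2.convertScaleAbs(cv2.resize(a,None,fx=4.25,fy=4.25,interpolation=cv2.INTER_CUBIC),alpha=1.3))
cv2.imwrite("pics/c2.png",cv2.convertScaleAbs(cv2.resize(b,None,fx=2.7,fy=2.7,interpolation=cv2.INTER_CUBIC),alpha=1.6))
E
```

```text
(no output)
```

View pics/c1.png

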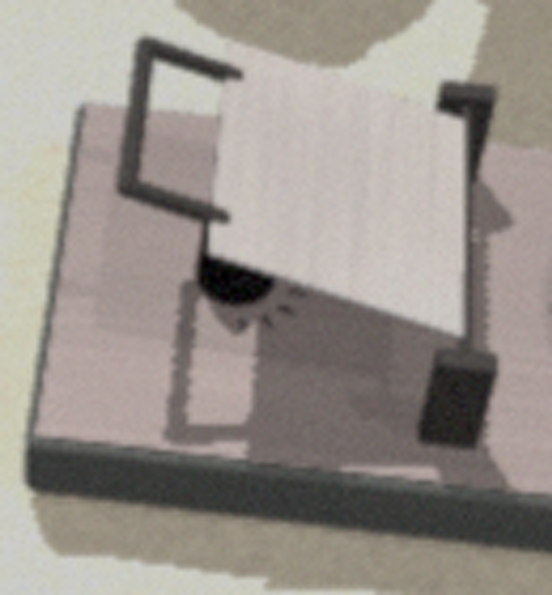

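View pics/c2.png

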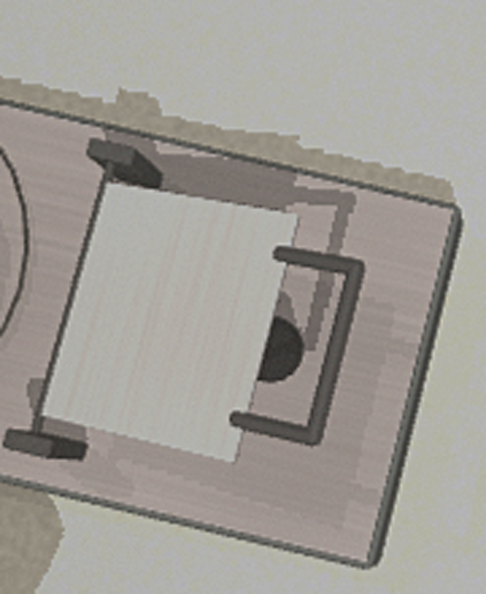

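```bash
python3 - <<'E'
from h import *; import pickle
S=pickle.load(open("s0.pkl","rb")); s,t=S["scene"],S["top"]
sp=lambda x,y:(335+x/4.25-.4,180+y/4.25-.4); tp=lambda x,y:(120+x/2.7-.3,120+y/2.7-.3)
M={"barA":((148,45),(316,436)),"barB":((126,187),(357,266)),"deckA":((83,107),(373,560)),"deckB":((35,440),(458,210)),
"covA":((233,42),(234,461)),"covB":((208,255),(297,213)),"hinA":((465,112),(40,412)),"hinB":((463,335),(108,183))}
P={}
for k,(a,b) in M.items():
    X,e1,e2=tri(s,sp(*a),t,tp(*b)); P[k]=X; print(k,X.round(1),round(e1,1),round(e2,1))
print("deck z60 top",[onz(t,tp(*M[k][1]),60).round(1) for k in("deckA","deckB")],"scene",[onz(s,sp(*M[k][0]),60).round(1) for k in("deckA","deckB")])
print("far deck top", onz(t,(15,133),60))
print("hinge@120", [onz(t,tp(*M[k][1]),120).round(1) for k in("hinA","hinB")])
n=np.linalg.norm
print("bar len",n(P["barA"]-P["barB"]),"cov w",n(P["covA"]-P["covB"]),n(P["hinA"]-P["hinB"]))
h=(P["hinA"]+P["hinB"])/2;b=(P["barA"]+P["barB"])/2; d=b-h; print("hinge-bar",n(d),np.degrees(np.arctan2(d[2],n(d[:2]))),h,b)
E
```

```text
barA [ 454.9 -101.4  181.8] 0.7 1.2
barB [ 551.8 -125.9  181.8] 0.1 0.2
deckA [ 379.5 -120.9   59.2] 0.6 1.0
deckB [ 610.9 -177.4   57.1] 0.8 1.1
covA [441.9 -52.5 166.1] 0.6 0.9
covB [586.5 -89.3 166.4] 0.1 0.2
hinA [473.8  71.2 131.8] 0.3 0.5
hinB [616.4  36.5 123.7] 0.3 0.4
deck z60 top [array([ 379.4, -122.7,   60. ]), array([ 610.1, -179.6,   60. ])] scene [array([ 380.3, -119.5,   60. ]), array([ 613. , -175.9,   60. ])]
far deck top [737.51807946 323.83778218  60.        ]
hinge@120 [array([474.5,  74.6, 120. ]), array([617.2,  37. , 120. ])]
bar len 99.92509982970499 cov w 149.24159805131188 146.99100349679375
hinge-bar 180.89290463997267 17.37015316443838 [545.06811656  53.86670395 127.78434709] [ 503.34274393 -113.6586903   181.78877755]
```

```bash
cat >> h.py <<'E'
def toolR(st): return Rn.from_euler('xyz',st["tcp_rot"],degrees=True)
# divider frame estimate (world): knob axis xy, yaw
KN=np.array([519.4,-52.5]); YAW=-14.0
def todiv(p):
    c,s=np.cos(np.radians(YAW)),np.sin(np.radians(YAW)); q=np.asarray(p)[:2]-KN
    return np.array([c*q[0]+s*q[1],-s*q[0]+c*q[1],p[2]])
def fromdiv(p):
    c,s=np.cos(np.radians(YAW)),np.sin(np.radians(YAW)); return np.array([KN[0]+c*p[0]-s*p[1],KN[1]+s*p[0]+c*p[1],p[2]])
def go(st,target,rpy):
    """total shift in current tool axes (m) and rotvec (rad) in tool axes"""
    R=toolR(st); return (R.inv().apply(np.array(target)-st["tool_pos"])/1000).round(4), (R.inv()*Rn.from_euler('xyz',rpy,degrees=True)).as_rotvec().round(4)
E
python3 - <<'E'
from bench import r
from h import *
st=r.sense(); d=r.snapshot("wrist"); K,R,t=cam(d); c=-R.T@t
T=toolR(st); print("cam in tool",T.inv().apply(c-st["tool_pos"]).round(1), "cam axes in tool\n",(T.inv().as_matrix()@R.T).round(3))
print(todiv(st["tool_pos"]).round(1))
print(go(st,st["tool_pos"],[180,0,166]))
E
```

```text
cam in tool [  71.3    0.7 -142.3] cam axes in tool
 [[ 0.    -0.96  -0.279]
 [ 1.     0.    -0.   ]
 [ 0.    -0.279  0.96 ]]
[-444.6  520.7  230.8]
(array([0., 0., 0.]), array([-9.000e-04, -1.000e-04, -1.204e-01]))
```

Request:
{"method": "carry_out", "body": {"increments": [[[0,0,-0.04],[0,0,-0.06],0.0],[[0,0,-0.04],[0,0,-0.06],0.0]]}}

```text
time: 0.5
tool_pos: [212.4, 557.1, 304.3]
tcp_rot: [-179.2, -0.2, 166.1]
ft_force: [-0.5, 0.3, 1.2]
finger_gap: 85.4
```

Request:
{"method": "carry_out", "body": {"increments": [[[-0.026,-0.034,0],[0,0,0],0.5],[[-0.026,-0.034,0],[0,0,0],0.5],[[-0.026,-0.034,0],[0,0,0],0.5],[[-0.026,-0.034,0],[0,0,0],0.5],[[-0.026,-0.034,0],[0,0,0],0.5],[[-0.026,-0.034,0],[0,0,0],0.5],[[-0.026,-0.034,0],[0,0,0],0.5],[[-0.026,-0.034,0],[0,0,0],0.5],[[-0.026,-0.034,0],[0,0,0],0.5],[[-0.026,-0.034,0],[0,0,0],0.5],[[-0.026,-0.034,0],[0,0,0],0.5],[[-0.026,-0.034,0],[0,0,0],0.5]]}}

```text
time: 1.7
tool_pos: [425.0, 76.9, 314.4]
tcp_rot: [-180.0, 0.3, 166.9]
ft_force: [0.9, -0.4, -0.2]
finger_gap: 42.6
```

```bash
python3 - <<'E'
from bench import r
from h import *
st=r.sense(); print(st["joint_pos"].round(1),todiv(st["tool_pos"]).round(1))
print(go(st,fromdiv([-25,-63,300]),[180,0,166]))
E
```

```text
[ 3.500e+00 -2.050e+01  1.026e+02 -1.000e-01  9.770e+01 -7.330e+01] [-122.9  102.7  314.4]
(array([-0.0953, -0.1671,  0.0148]), array([-0.0001,  0.0046,  0.0149]))
```

Request:
{"method": "carry_out", "body": {"increments": [[[-0.02,-0.034,0.003],[0,0,0.004],0.6],[[-0.02,-0.034,0.003],[0,0,0.004],0.6],[[-0.02,-0.034,0.003],[0,0,0.004],0.6],[[0,0,0],[0,0,0],0.6]]}}

```text
time: 2.1
tool_pos: [461.4, -46.0, 305.6]
tcp_rot: [-179.9, 0.4, 165.8]
ft_force: [0.1, 0.0, -0.2]
finger_gap: 34.5
```

```bash
python3 - <<'E'
from bench import r
from h import *
import pickle
d=r.snapshot("wrist");st=r.sense(); print(st["tool_pos"],todiv(st["tool_pos"]).round(1))
pickle.dump((st,d),open("w1.pkl","wb"));cv2.imwrite("pics/w1.png",cv2.convertScaleAbs(d["image"],alpha=1.4))
E
```

```text
[461.10461286 -44.23451901 305.94444302] [-58.6  -6.1 305.9]
```

View pics/w1.png

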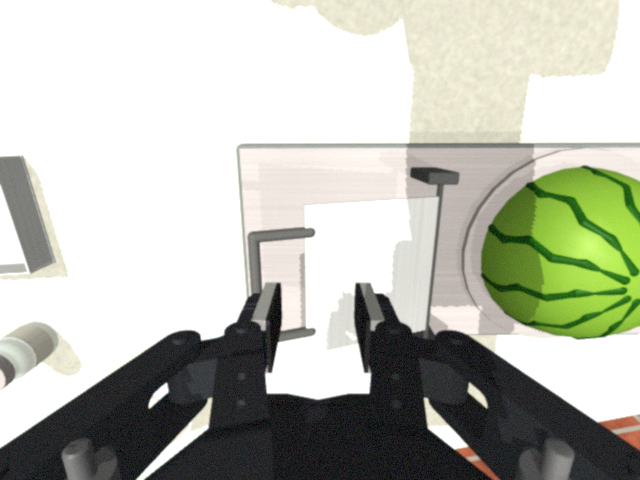

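```bash
python3 - <<'E'
from h import *; import pickle
st,d=pickle.load(open("w1.pkl","rb")); S=pickle.load(open("s0.pkl","rb")); t=S["top"];s=S["scene"]
im=d["image"]; 
a=im[120:340,215:460]; cv2.imwrite("pics/w1c.png",cv2.resize(a,None,fx=2.7,fy=2.7,interpolation=cv2.INTER_CUBIC))
tp=lambda x,y:(120+x/2.7-.3,120+y/2.7-.3); sp=lambda x,y:(335+x/4.25-.4,180+y/4.25-.4)
print("barB",tri(d,(253.5,237),t,tp(357,266)),tri(d,(253.5,237),s,sp(126,187)))
print("deckB",tri(d,(239.5,147),t,tp(458,210)))
print("covB",tri(d,(305,205),t,tp(297,213)))
print("deck edge z60",onz(d,(239.5,147),60),onz(d,(630,144.5),60))
for z in(120,): print(onz(d,(439,185),z),onz(d,(430,330),z))
E
```

```text
barB (array([ 543.51908848, -120.13787989,   81.29456582]), np.float64(54.97693638165535), np.float64(14.768546227906281)) (array([ 475.56101972, -113.34685189,   96.96451804]), np.float64(7.6984021858270575), np.float64(1.4402868880883408))
deckB (array([ 440.96232743, -130.49709571,  831.86998901]), np.float64(180.16013681824217), np.float64(386.7936011351757))
covB (array([ -70.98450125, -347.12039978, 3224.34864112]), np.float64(66.00777209391502), np.float64(51.10305311418765))
deck edge z60 [ 376.18039238 -114.9366855    60.        ] [481.06965029 311.85863678  60.        ]
[460.95114669  77.87245986 120.        ] [619.79840436  44.86781377 120.        ]
```

View pics/w1c.png

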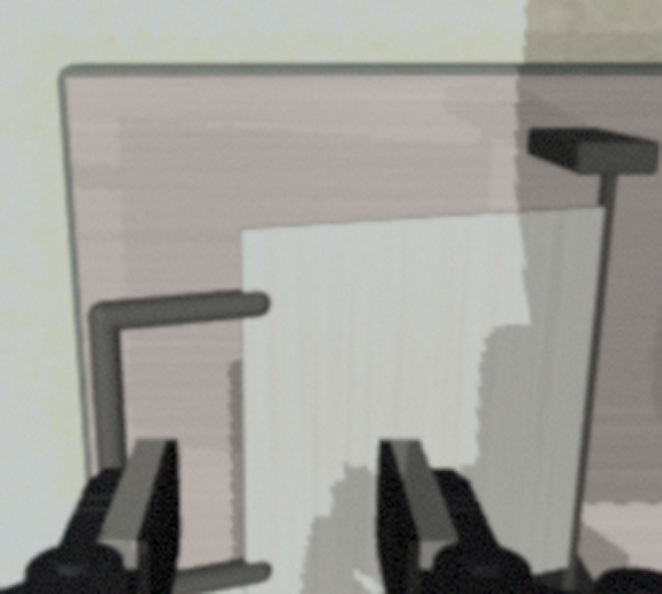

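```bash
python3 - <<'E'
from h import *; import pickle
st,d=pickle.load(open("w1.pkl","rb")); S=pickle.load(open("s0.pkl","rb")); t=S["top"];s=S["scene"]
tp=lambda x,y:(120+x/2.7-.3,120+y/2.7-.3); sp=lambda x,y:(335+x/4.25-.4,180+y/4.25-.4); wp=lambda x,y:(215+x/2.7-.3,120+y/2.7-.3)
f=lambda n,X:print(n,X[0].round(1),todiv(X[0]).round(1),X[1].round(1),X[2].round(1))
for n,w,b,a in(("barA",(106,312),(316,436),(148,45)),("deckA",(63,70),(373,560),(83,107)),("covA",(243,230),(234,461),(233,42)),("hinA",(604,208),(40,412),(465,112))):
    f(n,tri(d,wp(*w),t,tp(*b))); f(n,tri(d,wp(*w),s,sp(*a)))
X=onz(d,wp(63,70),60);Y=onz(d,(630,144.5),60);v=(Y-X)[:2];print(X,Y,np.degrees(np.arctan2(v[1],v[0]))-90)
for u in((605,190),(575,550)): print(todiv(onz(d,wp(*u),120)))
print(todiv(onz(d,wp(110,400),182)))
E
```

```text
barA [ 455.2 -101.3  167.8] [-50.5 -62.9 167.8] 0.5 0.1
barA [452.1 -99.  179. ] [-54.  -61.4 179. ] 0.6 0.1
deckA [ 376.9 -120.7   40.5] [-121.8 -100.6   40.5] 3.0 0.9
deckA [ 373.9 -118.2   53.1] [-125.3  -99.    53.1] 0.5 0.1
covA [441.9 -52.1 156.6] [-75.3 -18.3 156.6] 0.4 0.1
covA [440.3 -51.1 164.7] [-77.1 -17.8 164.7] 0.6 0.1
hinA [475.3  79.2 107.5] [-74.6 117.1 107.5] 0.4 0.1
hinA [470.4  73.3 128.3] [-78.  110.2 128.3] 0.3 0.0
[ 374.35399283 -116.07767234   60.        ] [481.06965029 311.85863678  60.        ] -14.002414153340283
[-83.26719856 112.64445371 120.        ]
[ 65.4855973  115.36755226 120.        ]
[-25.7425782  -60.65449014 182.        ]
```

Request:
{"method": "carry_out", "body": {"increments": [[[-0.02,-0.019,0.01],[0,0,0],0.6],[[-0.02,-0.019,0.015],[0,0,0],0.6],[[-0.017,-0.017,0.015],[0,0,0],0.6],[[0,0,0.015],[0,0,0],0.6],[[0,0,0.01],[0,0,0],0.6],[[0,0,0],[0,0,0],0.6]]}}

```text
time: 2.75
tool_pos: [505.0, -108.4, 240.8]
tcp_rot: [179.8, 0.5, 166.1]
ft_force: [0.2, 0.2, -0.4]
finger_gap: 34.0
```

```bash
python3 - <<'E'
from bench import r
from h import *
import pickle
d=r.snapshot("wrist");st=r.sense(); print(st["tool_pos"],st["tcp_rot"],todiv(st["tool_pos"]).round(1))
print(go(st,fromdiv([-1,-61,161]),[180,0,166]))
pickle.dump((st,d),open("w2.pkl","wb"));cv2.imwrite("pics/w2.png",cv2.convertScaleAbs(d["image"],alpha=1.2))
E
```

```text
[ 505.28991919 -108.28568503  241.6699065 ] [179.82264372   0.57809744 166.0990457 ] [-2.000e-01 -5.750e+01  2.417e+02]
(array([ 0.0016, -0.0037,  0.0806]), array([0.0031, 0.0101, 0.0017]))
```

View pics/w2.png

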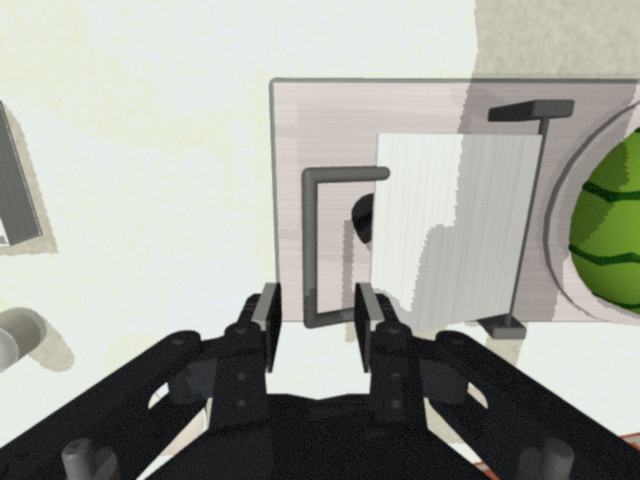

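```bash
python3 - <<'E'
from h import *; import pickle
st,d=pickle.load(open("w2.pkl","rb")); st1,d1=pickle.load(open("w1.pkl","rb")); S=pickle.load(open("s0.pkl","rb")); t=S["top"];s=S["scene"]
sp=lambda x,y:(335+x/4.25-.4,180+y/4.25-.4); wp=lambda x,y:(215+x/2.7-.3,120+y/2.7-.3)
f=lambda n,X:print(n,todiv(X[0]).round(1),X[1].round(1),X[2].round(1))
f("A",tri(d,(309.5,174),s,sp(148,45)));f("B",tri(d,(311,322),s,sp(126,187)));f("A w1w2",tri(d,(309.5,174),d1,wp(106,312)))
for z in(170,176,182): print(z,todiv(onz(d,(309.5,174),z)),todiv(onz(d,(311,322),z)))
E
```

```text
A [-53.4 -61.6 179.7] 0.2 0.0
B [ 47.5 -62.7 179.9] 2.1 0.3
A w1w2 [-52.8 -61.8 174.5] 0.1 0.1
170 [-52.41246978 -61.97035962 170.        ] [ 53.31642691 -61.42398822 170.        ]
176 [-52.99158153 -61.84414521 176.        ] [ 49.75182958 -61.3132018  176.        ]
182 [-53.57069329 -61.71793079 182.        ] [ 46.18723225 -61.20241537 182.        ]
```

Request:
{"method": "carry_out", "body": {"increments": [[[0.001,-0.003,0.02],[0.003,0.01,0],0.6],[[0.001,-0.001,0.025],[0,0,0],0.6],[[0,0,0.02],[0,0,0],0.6],[[0,0,0.01],[0,0,0],0.6],[[0,0,0],[0,0,0],0.6]]}}

```text
time: 3.3
tool_pos: [503.4, -109.1, 165.9]
tcp_rot: [-180.0, 0.3, 166.4]
ft_force: [-0.4, 0.3, 1.0]
finger_gap: 34.1
```

```bash
python3 - <<'E'
from bench import r
from h import *
import pickle
d=r.snapshot("scene");st=r.sense(); print(st["tool_pos"],st["tcp_rot"],todiv(st["tool_pos"]).round(1),st["ft_force"])
print(go(st,fromdiv([-2,-61.7,159]),[180,0,166]))
cv2.imwrite("pics/s2.png",cv2.resize(d["image"][120:320,280:520],None,fx=3,fy=3))
d=r.snapshot("wrist");cv2.imwrite("pics/w3.png",d["image"])
E
```

```text
[ 503.72615733 -109.28570612  166.71460442] [-179.97078192    0.31675807  166.35064289] [ -1.5 -58.9 166.7] [0.05586626 0.28428529 0.23604429]
(array([ 0.0006, -0.0028,  0.0077]), array([-0.0005,  0.0055,  0.0061]))
```

View pics/s2.png

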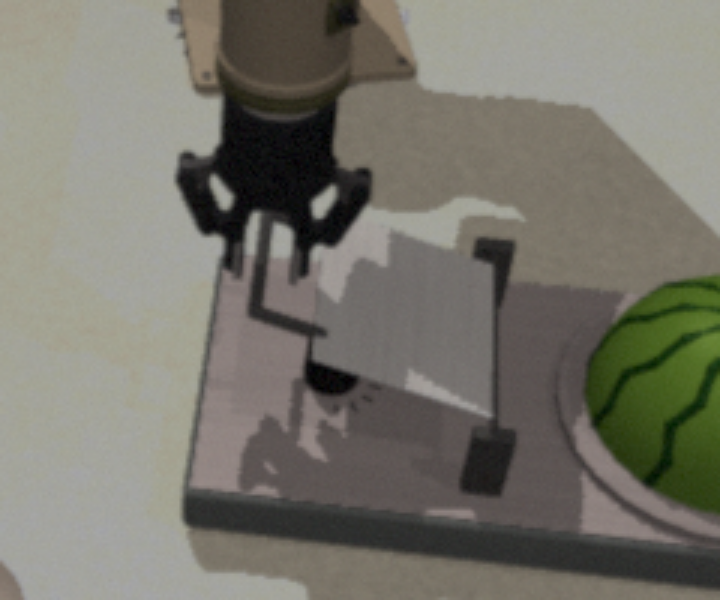

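View pics/w3.png

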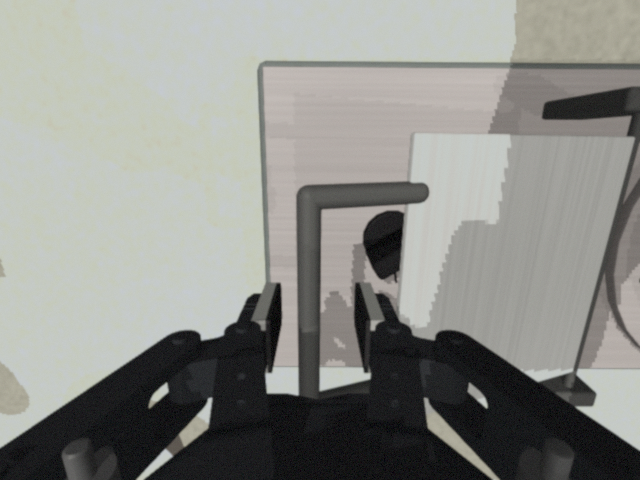

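Request:
{"method": "carry_out", "body": {"increments": [[[0,-0.003,0.008],[0,0,0],0.6],[[0,0,0],[0,0,0],0.8],[[0,0,0],[0,0,0],1.0],[[0,0,0],[0,0,0],1.0],[[0,0,0],[0,0,0],1.0],[[0,0,0],[0,0,0],1.0]], "newtons": 25}}

```text
time: 4.0
tool_pos: [505.3, -113.8, 162.3]
tcp_rot: [-179.9, 0.7, 166.3]
ft_force: [-0.5, -0.7, -1.3]
finger_gap: 8.5
```

```bash
python3 - <<'E'
from bench import r
from h import *
st=r.sense(); print(st["tool_pos"],st["tcp_rot"],todiv(st["tool_pos"]).round(1),st["ft_force"],st["finger_gap"])
E
```

```text
[ 505.34234345 -113.75583251  162.28097641] [-179.90835837    0.68751028  166.32075056] [  1.2 -62.8 162.3] [-0.50663166 -0.74463076 -1.2647988 ] 8.50126374410097
```

Request:
{"method": "carry_out", "body": {"increments": [[[0,0.007,-0.018],[0,0,0],1.0],[[0,0.009,-0.017],[0,0,0],1.0],[[0,0.011,-0.016],[0,0,0],1.0],[[0,0,0],[0,0,0],1.0]]}}

```text
time: 4.4
tool_pos: [512.0, -87.7, 214.9]
tcp_rot: [-179.8, 0.8, 166.2]
ft_force: [-2.2, 3.0, -2.1]
finger_gap: 9.0
```

```bash
python3 - <<'E'
from bench import r
from h import *
st=r.sense(); p=todiv(st["tool_pos"]); print(st["tcp_rot"],p.round(1),st["ft_force"],st["finger_gap"],np.linalg.norm(p[1:]+[0,18]-[113,120]))
d=r.snapshot("scene"); cv2.imwrite("pics/s3.png",cv2.resize(d["image"][120:320,280:520],None,fx=3,fy=3))
E
```

```text
[-179.80151492    0.79291246  166.23125075] [  1.3 -35.9 214.9] [-2.20107819  2.96075344 -2.13208247] 9.005657368481039 186.89925886350252
```

View pics/s3.png

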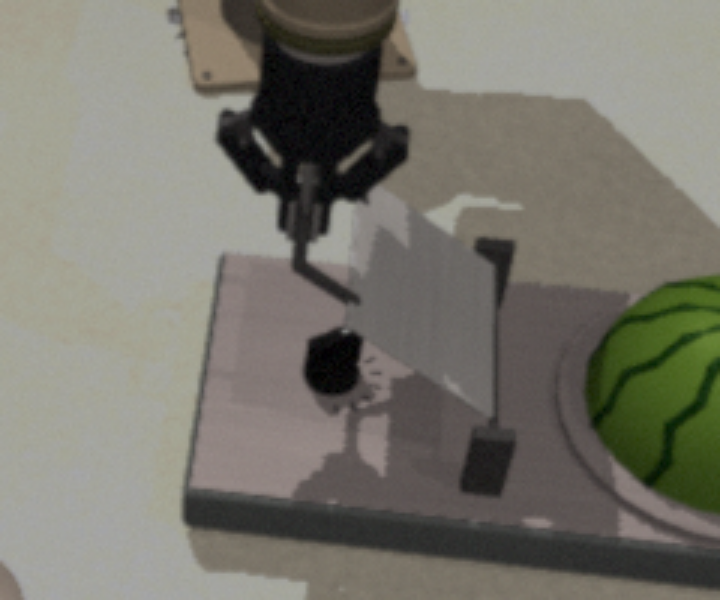

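Request:
{"method": "carry_out", "body": {"increments": [[[0,0.012,-0.015],[0,0,0],1.0],[[0,0.014,-0.0135],[0,0,0],1.0],[[0,0.015,-0.012],[0,0,0],1.0],[[0,0.0165,-0.0105],[0,0,0],1.0],[[0,0.0175,-0.0085],[0,0,0],1.0],[[0,0,0],[0,0,0],1.0]]}}

```text
time: 5.05
tool_pos: [529.9, -16.1, 276.2]
tcp_rot: [-179.3, 1.0, 166.0]
ft_force: [0.5, 2.0, -2.1]
finger_gap: 8.6
```

```bash
python3 - <<'E'
from bench import r
from h import *
st=r.sense(); p=todiv(st["tool_pos"]); print(st["tcp_rot"],p.round(1),st["ft_force"],st["finger_gap"],np.linalg.norm(p[1:]+[0,18]-[113,120]))
q=p[1:]+[0,18]-[113,120];print(np.degrees(np.arctan2(q[1],-q[0])))
E
```

```text
[-179.31024336    0.97651233  166.01669412] [  1.4  37.9 276.2] [ 0.46015134  2.01623762 -2.08210542] 8.569825357223467 189.68848207887484
66.67138291096485
```

Request:
{"method": "carry_out", "body": {"increments": [[[0,0.018,-0.005],[0,0,0],1.0],[[0,0.019,-0.004],[0,0,0],1.0],[[0,0.019,-0.0025],[0,0,0],1.0],[[0,0.012,-0.001],[0,0,0],1.0],[[0,0,0],[0,0,0],1.0]]}}

```text
time: 5.55
tool_pos: [545.9, 46.9, 291.5]
tcp_rot: [-178.9, 1.1, 165.9]
ft_force: [0.6, 1.8, 1.2]
finger_gap: 8.9
```

```bash
python3 - <<'E'
from bench import r
from h import *
import pickle
st=r.sense(); p=todiv(st["tool_pos"]); print(st["tcp_rot"],p.round(1),st["ft_force"],st["finger_gap"],np.linalg.norm(p[1:]+[0,18]-[113,120]))
q=p[1:]+[0,18]-[113,120];print(np.degrees(np.arctan2(q[1],-q[0])))
S={n:r.snapshot(n) for n in("scene","top")};pickle.dump(S,open("s4.pkl","wb"))
cv2.imwrite("pics/s4.png",cv2.resize(S["scene"]["image"][120:320,280:520],None,fx=3,fy=3))
cv2.imwrite("pics/t4.png",cv2.resize(S["top"]["image"][120:340,80:300],None,fx=2.7,fy=2.7))
E
```

```text
[-178.88008682    1.14892509  165.88265407] [  1.7 102.8 291.5] [0.56270094 1.78702171 1.18023383] 8.929397668806418 189.75671463755273
86.92640357612521
```

View pics/s4.png

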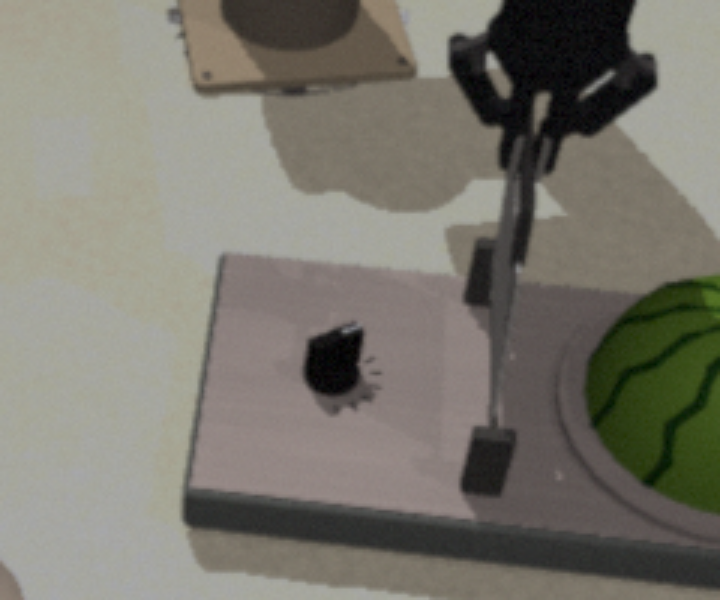

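View pics/t4.png

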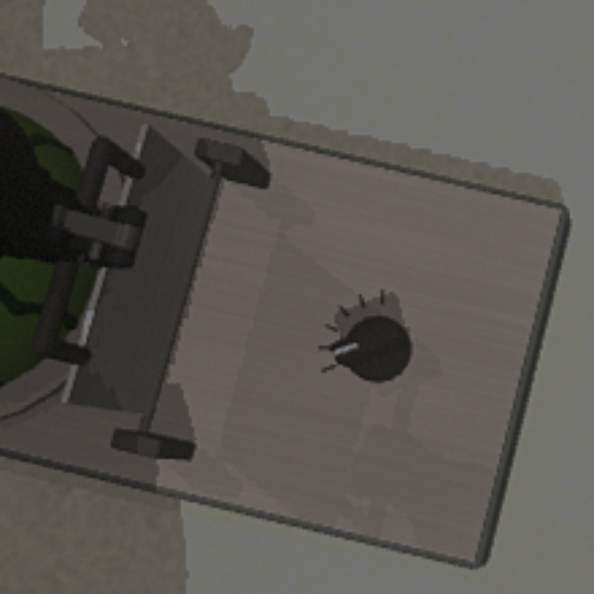

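```bash
python3 - <<'E'
from h import *; import pickle
S=pickle.load(open("s4.pkl","rb")); t=S["top"];s=S["scene"]
tp=lambda x,y:(80+x/2.7-.3,120+y/2.7-.3); sp=lambda x,y:(280+x/3-.3,120+y/3-.3)
for u in((45,348),(103,148)): print("bar",todiv(onz(t,tp(*u),304)).round(1))
for u in((147,125),(67,403)): print("edge",todiv(onz(t,tp(*u),260)).round(1))
for u in((217,178),(150,425)): print("hinge",todiv(onz(t,tp(*u),120)).round(1))
for u in((484,565),(567,210)): print("deck",todiv(onz(t,tp(*u),60)).round(1))
print("disc", todiv(onz(t,tp(376,348),69)).round(1), "white", todiv(onz(t,tp(335,354),108)).round(1),todiv(onz(t,tp(358,345),108)).round(1))
# sheet corner near, tri
X=tri(s,sp(517,140),t,tp(67,403)); print(X, todiv(X[0]))
E
```

```text
bar [-52. 102. 304.]
bar [ 48.3 102.5 304. ]
edge [ 72.6 103.5 260. ]
edge [-76.1 103.  260. ]
hinge [ 76.5 110.7 120. ]
hinge [-81.7 109.1 120. ]
deck [-121.5 -104.6   60. ]
deck [ 118.9 -102.    60. ]
disc [-1.2 -2.7 69. ] white [-13.1  13.2 108. ] [ -4.4   0.7 108. ]
(array([471.1771829 ,  69.88949547, 250.51524026]), np.float64(0.04191344250879859), np.float64(0.07194728175452564)) [-76.39909208 107.08784907 250.51524026]
```

Request:
{"method": "carry_out", "body": {"increments": [[[0,0.01,0],[0,0,0],1.0],[[0,0,0],[0,0,0],1.0]]}}

```text
time: 5.85
tool_pos: [547.9, 54.4, 291.5]
tcp_rot: [-178.8, 1.1, 165.8]
ft_force: [-2.1, 1.7, 3.3]
finger_gap: 9.2
```

```bash
python3 - <<'E'
from bench import r
from h import *
import pickle
st=r.sense(); p=todiv(st["tool_pos"]); print(st["tcp_rot"],p.round(1),st["ft_force"],st["finger_gap"])
S={n:r.snapshot(n) for n in("scene","top")};pickle.dump(S,open("s5.pkl","wb"))
cv2.imwrite("pics/t5.png",cv2.resize(S["top"]["image"][120:340,80:300],None,fx=2.7,fy=2.7))
E
```

```text
[-178.8391957     1.13731148  165.76866433] [  1.8 110.7 291.5] [-2.07411887  1.73489446  3.34857803] 9.176026989787674
```

View pics/t5.png

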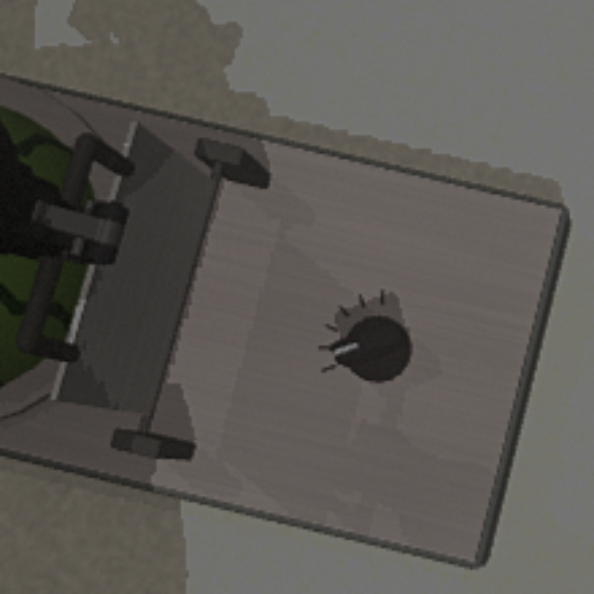

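```bash
python3 - <<'E'
from h import *; import pickle
S=pickle.load(open("s5.pkl","rb")); t=S["top"]
tp=lambda x,y:(80+x/2.7-.3,120+y/2.7-.3)
for u in((30,343),(87,144)): print("bar",todiv(onz(t,tp(*u),305)).round(1))
for u in((134,122),(54,400)): print("edge",todiv(onz(t,tp(*u),260)).round(1))
E
```

```text
bar [-51.3 109.1 305. ]
bar [ 48.2 110.1 305. ]
edge [ 72.6 110.5 260. ]
edge [-76.1 109.8 260. ]
```

Request:
{"method": "carry_out", "body": {"increments": [[[0,0.001,0],[0,0,0],0.85],[[0,0,0],[0,0,0],0.75],[[0,0,0],[0,0,0],0.6],[[0,0,0],[0,0,0],0.6],[[0,0,0],[0,0,0],0.6]]}}

```text
time: 6.45
tool_pos: [547.4, 53.2, 289.1]
tcp_rot: [-178.8, 1.0, 165.7]
ft_force: [0.3, 1.3, 0.1]
finger_gap: 34.4
```

```bash
python3 - <<'E'
from bench import r
from h import *
st=r.sense(); p=todiv(st["tool_pos"]); print(st["tcp_rot"],p.round(1),st["ft_force"],st["finger_gap"])
d=r.snapshot("wrist"); cv2.imwrite("pics/w6.png",d["image"])
E
```

```text
[-178.75145887    0.96684222  165.65206439] [  1.5 109.4 289.1] [0.33574157 1.2521645  0.05671472] 34.41295773249213
```

View pics/w6.png

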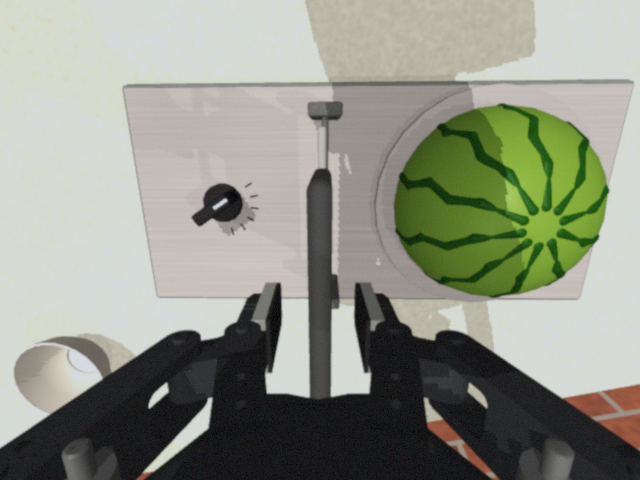

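Request:
{"method": "carry_out", "body": {"increments": [[[0,0,-0.02],[0,0,0],0.6],[[0,0,-0.025],[0,0,0],0.6],[[0,0,-0.025],[0,0,0],0.6],[[0,-0.025,-0.01],[0,0,0],0.6],[[0,-0.028,0],[0,0,0],0.6],[[0,-0.028,0],[0,0,0],0.6],[[0,-0.026,0],[0,0,0],0.6],[[0,0,0],[0,0,0],0.5]]}}

```text
time: 7.3
tool_pos: [518.9, -50.9, 374.0]
tcp_rot: [-178.7, 0.9, 165.8]
ft_force: [-0.1, -0.5, 0.2]
finger_gap: 42.4
```

```bash
python3 - <<'E'
from bench import r
from h import *
import pickle
S={n:r.snapshot(n) for n in("scene","top","wrist")}
st=r.sense(); p=todiv(st["tool_pos"]); print(st["tcp_rot"],p.round(1),st["ft_force"],st["finger_gap"],st["joint_pos"].round(1))
pickle.dump((st,S),open("s7.pkl","wb"))
cv2.imwrite("pics/s7.png",cv2.resize(S["scene"]["image"][120:320,280:520],None,fx=3,fy=3))
cv2.imwrite("pics/t7.png",cv2.resize(S["top"]["image"][120:340,80:300],None,fx=2.7,fy=2.7))
cv2.imwrite("pics/w7.png",S["wrist"]["image"])
E
```

```text
[-178.7524306     0.88376195  165.98350325] [ -1.    4.3 373.7] [-0.49065544  0.29229611 -0.81732332] 42.5296498969012 [-10.   -6.1  84.3  -1.3 101.  -86.2]
```

View pics/s7.png

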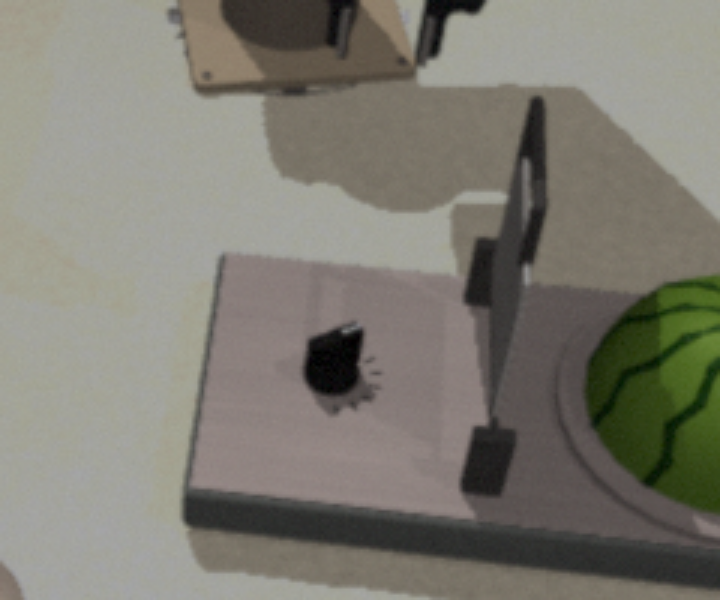

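View pics/t7.png

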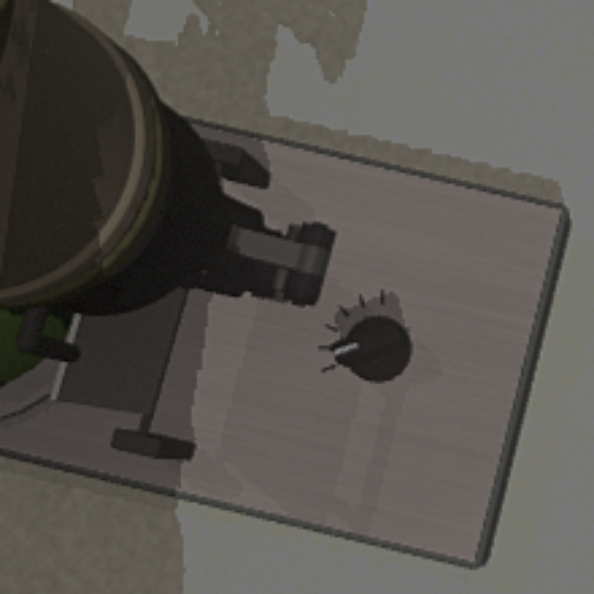

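View pics/w7.png

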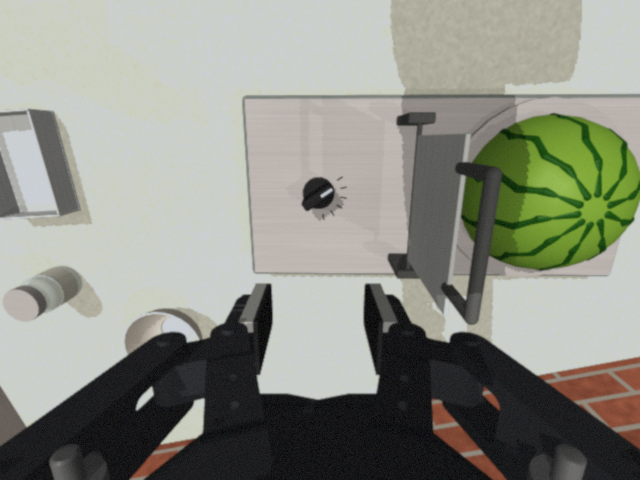

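```bash
python3 - <<'E'
from h import *; import pickle
st,S=pickle.load(open("s7.pkl","rb"))
A=S["wrist"]["image"][165:230,280:360]; B=S["top"]["image"][215:270,185:245];C=S["scene"]["image"][220:265,375:415]
cv2.imwrite("pics/k7.png",np.hstack([cv2.convertScaleAbs(cv2.resize(i,(s[0]*6,390 if False else s[1]*6),interpolation=cv2.INTER_CUBIC)[:270,:],alpha=a) for i,s,a in((A,(80,65),1.5),)]))
cv2.imwrite("pics/k7w.png",cv2.convertScaleAbs(cv2.resize(A,None,fx=8,fy=8,interpolation=cv2.INTER_CUBIC),alpha=2))
cv2.imwrite("pics/k7t.png",cv2.convertScaleAbs(cv2.resize(B,None,fx=8,fy=8,interpolation=cv2.INTER_CUBIC),alpha=2.5))
cv2.imwrite("pics/k7s.png",cv2.convertScaleAbs(cv2.resize(C,None,fx=10,fy=10,interpolation=cv2.INTER_CUBIC),alpha=2.5))
E
```

```text
(no output)
```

View pics/k7w.png

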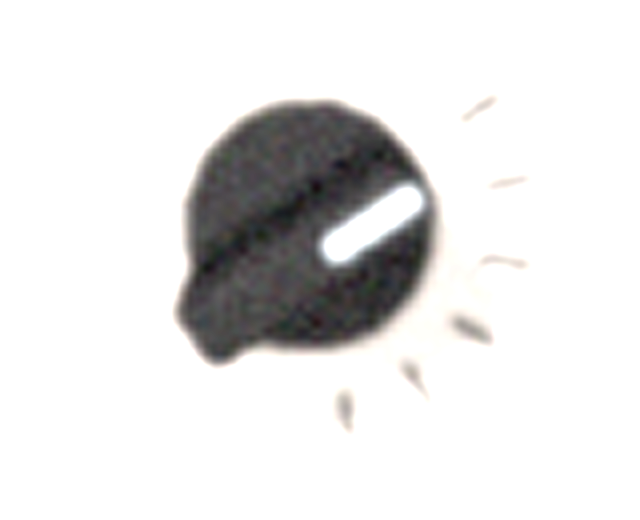

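View pics/k7t.png

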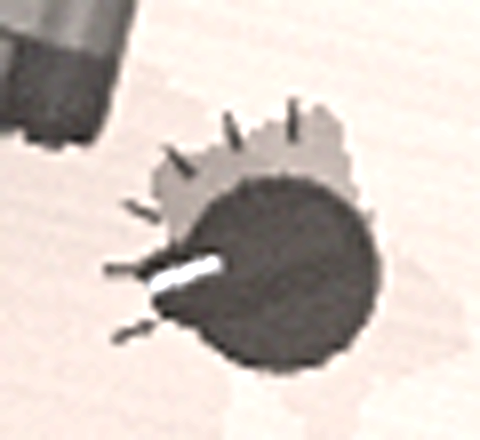

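View pics/k7s.png

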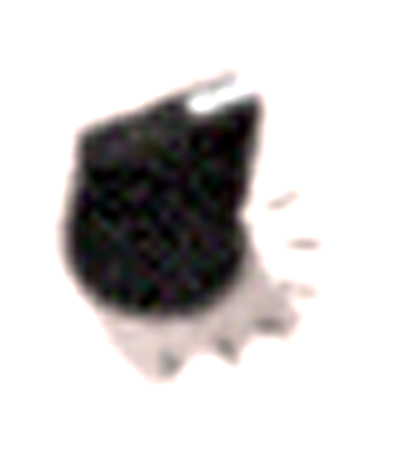

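```bash
python3 - <<'E'
from h import *; import pickle
st,S=pickle.load(open("s7.pkl","rb")); w,t,s=S["wrist"],S["top"],S["scene"]
wp=lambda x,y:(280+x/8-.45,165+y/8-.45);tp=lambda x,y:(185+x/8-.45,215+y/8-.45);sp=lambda x,y:(375+x/10-.45,220+y/10-.45)
f=lambda n,X:print(n,todiv(X[0]).round(1),X[1].round(1),X[2].round(1))
W={"in":(337,248),"out":(407,198)};T={"in":(213,264),"out":(156,286)};C={"in":(203,102),"out":(233,76)}
for k in W: f(k+" wt",tri(w,wp(*W[k]),t,tp(*T[k])));f(k+" ws",tri(w,wp(*W[k]),s,sp(*C[k])));f(k+" ts",tri(t,tp(*T[k]),s,sp(*C[k])))
for cam_,p,D,n in((w,wp,W,"w"),(t,tp,T,"t")):
    a,b=[todiv(onz(cam_,p(*D[k]),108)) for k in("in","out")]; v=b-a; print(n,a.round(1),b.round(1),np.degrees(np.arctan2(v[1],v[0])))
print("disc w",todiv(onz(w,wp(312,225),69)).round(1),"t",todiv(onz(t,tp(284,275),69)).round(1))
# bar top end (wrist): far-end corners of bar top
for u in((182,310),(218,362)): print("tail",todiv(onz(w,wp(*u),108)).round(1))
E
```

```text
in wt [ -4.8   3.7 102.1] 0.4 0.1
in ws [ -6.4   4.  109.8] 0.3 0.1
in ts [ -5.3   3.1 110.7] 0.7 0.5
out wt [-12.1  14.8 100. ] 0.6 0.2
out ws [-14.4  11.4 110.7] 2.4 0.5
out ts [-12.3  10.9 113.3] 0.5 0.3
w [ -6.1   3.6 108. ] [-13.9  14.3 108. ] 125.81778365819764
t [ -4.9   2.5 108. ] [-12.2  13.  108. ] 124.67207941271445
disc w [-3.5 -1.  69. ] t [-1.3 -4.7 69. ]
tail [  3.6 -20.5 108. ]
tail [ 11.9 -15.  108. ]
```

Request:
{"method": "carry_out", "body": {"increments": [[[0,0,0],[0,0,0.14],0.2],[[0,0,0.02],[0,0,0.14],0.2],[[0,0,0.02],[0,0,0.14],0.2],[[0,0,0.02],[0,0,0.14],0.2],[[0,0,0.02],[0,0,0.14],0.2],[[0,0,0.02],[0,0,0.14],0.2],[[0,0,0.02],[0,0,0.14],0.2],[[0,0,0],[0,0,0],0.2]]}}

```text
time: 8.25
tool_pos: [522.7, -41.6, 249.0]
tcp_rot: [179.8, 1.4, 108.3]
ft_force: [-0.6, -0.5, -0.5]
finger_gap: 68.2
```

```bash
python3 - <<'E'
from bench import r
from h import *
st=r.sense(); p=todiv(st["tool_pos"]); print(st["tcp_rot"],p.round(1),st["ft_force"],st["finger_gap"],st["joint_pos"].round(1))
print(go(st,fromdiv([-2.8,-1,170]),[180,0,109.75]))
E
```

```text
[179.82210216   1.38655356 108.2562549 ] [  0.5  11.4 249. ] [-0.61541033 -0.53812222 -0.49541848] 68.16033153652144 [ -9.3  -5.4  96.5  -1.1  88.1 -27.6]
(array([-0.0068, -0.0097,  0.0791]), array([ 0.0028,  0.0242, -0.026 ]))
```

Request:
{"method": "carry_out", "body": {"increments": [[[-0.004,-0.005,0.025],[0.002,0.012,-0.013],0.2],[[-0.003,-0.005,0.025],[0.001,0.012,-0.013],0.2],[[0,0,0.025],[0,0,0],0.2],[[0,0,0],[0,0,0],0.2]]}}

```text
time: 8.65
tool_pos: [518.2, -49.1, 176.2]
tcp_rot: [179.8, 0.0, 111.1]
ft_force: [-1.2, -1.0, -0.7]
finger_gap: 68.2
```

```bash
python3 - <<'E'
from bench import r
from h import *
import pickle
d=r.snapshot("wrist")
st=r.sense(); p=todiv(st["tool_pos"]); print(st["tcp_rot"],p.round(1),st["ft_force"],st["finger_gap"],st["joint_pos"].round(1))
pickle.dump((st,d),open("w8.pkl","wb")); cv2.imwrite("pics/w8.png",cv2.convertScaleAbs(d["image"],alpha=1.3))
d=r.snapshot("scene");cv2.imwrite("pics/s8.png",cv2.resize(d["image"][60:320,280:600],None,fx=2.3,fy=2.3))
E
```

```text
[1.79620263e+02 1.45851963e-01 1.11098335e+02] [ -0.6   3.1 178.7] [0.0923565  0.20152178 0.25858482] 68.26382909702585 [-1.110e+01 -3.300e+00  1.019e+02  1.000e-01  8.110e+01 -3.220e+01]
```

View pics/w8.png

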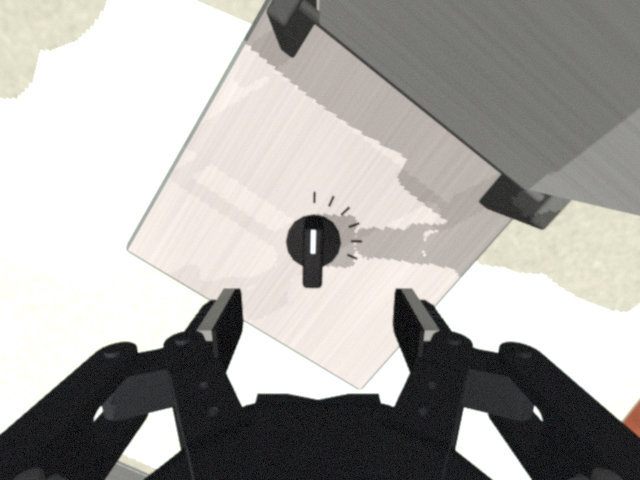

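View pics/s8.png

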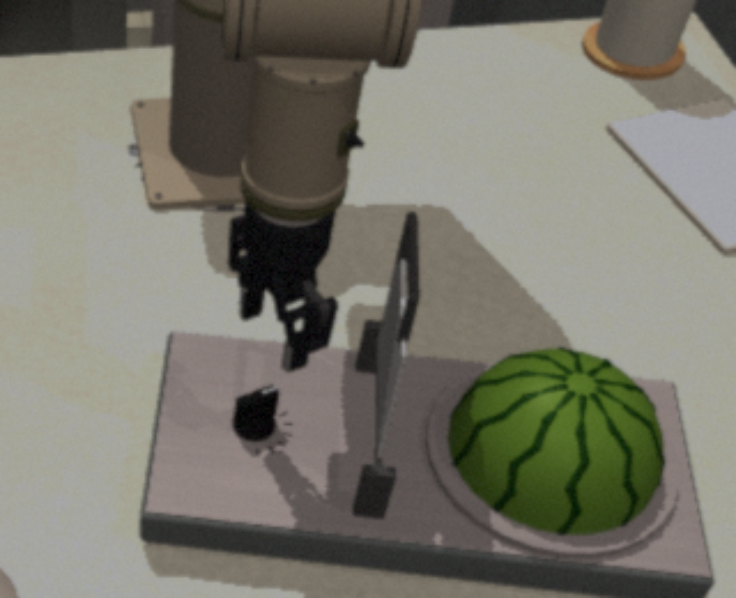

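```bash
python3 - <<'E'
from h import *; import pickle
st,d=pickle.load(open("w8.pkl","rb"))
cv2.imwrite("pics/k8.png",cv2.convertScaleAbs(cv2.resize(d["image"][200:300,270:360],None,fx=6,fy=6,interpolation=cv2.INTER_CUBIC),alpha=2))
E
```

```text
(no output)
```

View pics/k8.png

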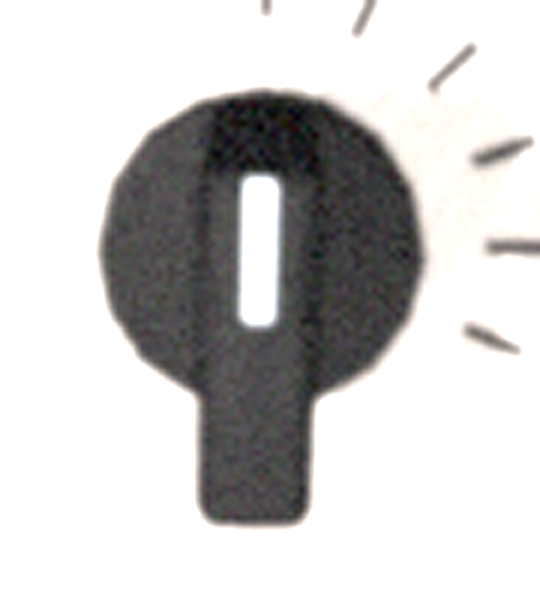

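```bash
python3 - <<'E'
from h import *; import pickle
st,d=pickle.load(open("w8.pkl","rb"))
kp=lambda x,y:(270+x/6-.4,200+y/6-.4)
a=onz(d,kp(254,521),108);b=onz(d,kp(261,170),108); v=b-a
print(todiv(a),todiv(b),np.linalg.norm(v),todiv((a+b)/2),np.degrees(np.arctan2(v[1],v[0])))
print("w ends",np.linalg.norm(onz(d,kp(198,480),108)-onz(d,kp(311,480),108)))
c=onz(d,kp(262,252),69); print("disc",todiv(c),c, "r",np.linalg.norm(onz(d,kp(100,252),69)-onz(d,kp(424,252),69))/2)
c=np.r_[((a+b)/2)[:2],0]; print((a+b)/2)
print(toolR(st).inv().apply((a+b)/2-st["tool_pos"]))
w7,S=pickle.load(open("s7.pkl","rb"))
wp=lambda x,y:(280+x/8-.45,165+y/8-.45)
print("line in",tri(d,kp(259,320),S["wrist"],wp(337,248)),"out",tri(d,kp(260,178),S["wrist"],wp(407,198)))
E
```

```text
[  8.67939114 -18.1067148  108.        ] [-14.54106231  16.55702097 108.        ] 41.72246440368531 [ -2.93083559  -0.77484691 108.        ] 109.81723710583758
w ends 12.941608279684015
disc [-2.72363194 -0.80029201 69.        ] [516.56366341 -52.61761372  69.        ] r 21.252474450946327
[516.36877032 -52.54279735 108.        ]
[-1.65201924 -4.55862989 70.64456062]
line in (array([514.09072215, -47.37210885, 113.14176864]), np.float64(0.9407068695375875), np.float64(0.5006325804606954)) out (array([510.14522157, -35.30844264, 102.01775772]), np.float64(0.20605191308870338), np.float64(0.11036526874919725))
```

Request:
{"method": "carry_out", "body": {"increments": [[[-0.002,-0.004,0.02],[0.006,0.002,0.023],0.2],[[0,0,0.02],[0,0,0],0.2],[[0,0,0.015],[0,0,0],0.2],[[0,0,0],[0,0,0],0.4],[[0,0,0],[0,0,0],0.4]]}}

```text
time: 9.25
tool_pos: [522.5, -53.3, 129.7]
tcp_rot: [179.3, 0.4, 109.9]
ft_force: [-0.2, 0.3, 1.2]
finger_gap: 51.6
```

```bash
python3 - <<'E'
from bench import r
from h import *
st=r.sense(); p=todiv(st["tool_pos"]); print(st["tool_pos"],st["tcp_rot"],p.round(1),st["ft_force"],st["finger_gap"])
print(go(st,[516.4,-52.6,77],[180,0,109.8]))
E
```

```text
[522.53968402 -53.31855232 129.67584754] [179.33085662   0.43950174 109.85858859] [  3.2  -0.  129.7] [-0.24440264  0.3097284   1.24661531] 51.64441216404874
(array([ 0.0032, -0.0061,  0.0526]), array([0.0117, 0.0077, 0.0011]))
```

Request:
{"method": "carry_out", "body": {"increments": [[[0.003,-0.006,0.01],[0.012,0.008,0],0.4],[[0,0,0.01],[0,0,0],0.4],[[0,0,0.005],[0,0,0],0.4],[[0,0,0],[0,0,0],0.4]]}}

```text
time: 9.65
tool_pos: [516.4, -52.7, 104.4]
tcp_rot: [180.0, 0.0, 109.9]
ft_force: [-0.4, -0.5, 0.2]
finger_gap: 51.4
```

```bash
python3 - <<'E'
from bench import r
from h import *
import pickle
d=r.snapshot("wrist");cv2.imwrite("pics/w9.png",cv2.convertScaleAbs(d["image"],alpha=1.3))
st=r.sense(); p=todiv(st["tool_pos"]); print(st["tool_pos"],st["tcp_rot"],p.round(1),st["ft_force"],st["finger_gap"])
pickle.dump((st,d),open("w9.pkl","wb"))
print(go(st,[516.4,-52.6,77],[180,0,109.8]))
E
```

```text
[516.61889369 -52.74247841 104.71185205] [1.79943566e+02 2.49775450e-02 1.09867427e+02] [ -2.6  -0.9 104.7] [ 0.83452501  0.37975615 -0.31753052] 51.18349636110252
(array([ 0.0002, -0.0002,  0.0277]), array([0.001 , 0.0004, 0.0012]))
```

View pics/w9.png

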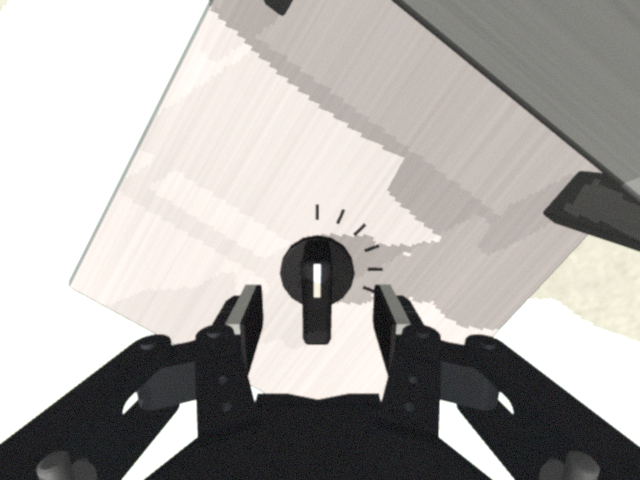

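Request:
{"method": "carry_out", "body": {"increments": [[[0,0,0.01],[0,0,0],0.4],[[0,0,0.01],[0,0,0],0.4],[[0,0,0.006],[0,0,0],0.5],[[0,0,0],[0,0,0],0.5]]}}

```text
time: 10.1
tool_pos: [517.0, -52.8, 76.8]
tcp_rot: [179.9, 0.1, 109.9]
ft_force: [0.2, -0.2, -0.4]
finger_gap: 42.4
```

```bash
python3 - <<'E'
from bench import r
from h import *
st=r.sense(); print(st["tool_pos"],st["tcp_rot"],st["ft_force"],st["wrist_torque"],st["finger_gap"])
print(go(st,[516.4,-52.6,77],[180,0,109.8]))
E
```

```text
[516.99228598 -52.80908375  76.7678668 ] [1.79901435e+02 5.01036447e-02 1.09865580e+02] [ 0.17119225 -0.23316045 -0.42370566] [-0.02428197 -0.04610177  0.04313417] 42.3581087204227
(array([ 0.0004, -0.0005, -0.0002]), array([0.0017, 0.0009, 0.0011]))
```

Now close on the knob with a firm grip.

Request:
{"method": "carry_out", "body": {"increments": [[[0,0,0],[0,0,0],0.7],[[0,0,0],[0,0,0],0.9],[[0,0,0],[0,0,0],1.0],[[0,0,0],[0,0,0],1.0],[[0,0,0],[0,0,0],1.0]], "newtons": 90}}

```text
time: 10.6
tool_pos: [516.1, -53.0, 76.7]
tcp_rot: [-180.0, 0.0, 109.8]
ft_force: [-0.9, -0.4, -2.4]
finger_gap: 12.6
```

```bash
python3 - <<'E'
from bench import r
from h import *
st=r.sense(); print(st["tool_pos"],st["tcp_rot"],st["ft_force"],st["wrist_torque"],st["finger_gap"])
d=r.snapshot("wrist");cv2.imwrite("pics/w10.png",cv2.convertScaleAbs(d["image"],alpha=1.3))
E
```

```text
[516.11464933 -53.01342651  76.71661731] [-1.79982185e+02  1.65758523e-02  1.09848932e+02] [-0.88814769 -0.43017148 -2.40312556] [-0.01711568 -0.00928545 -0.06619515] 12.623878197274033
```

View pics/w10.png

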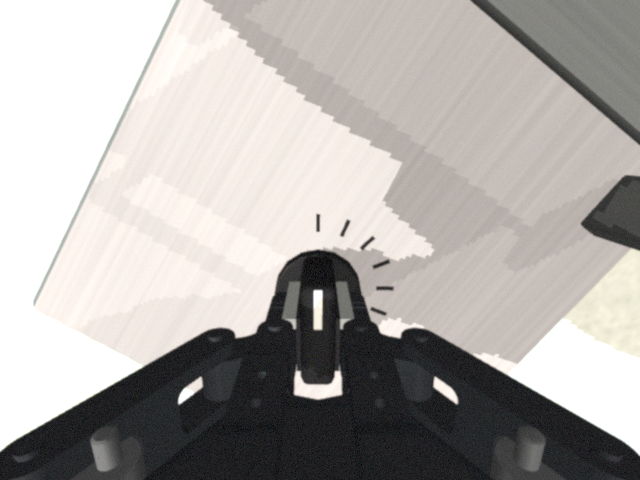

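Request:
{"method": "carry_out", "body": {"increments": [[[0,0,0],[0,0,0.06],1.0],[[0,0,0],[0,0,0.08],1.0],[[0,0,0],[0,0,0.08],1.0],[[0,0,0],[0,0,0.08],1.0]]}}

```text
time: 11.05
tool_pos: [516.5, -52.9, 76.7]
tcp_rot: [180.0, 0.0, 92.2]
ft_force: [-1.1, -1.0, -2.2]
finger_gap: 12.6
```

```bash
python3 - <<'E'
from bench import r
from h import *
st=r.sense(); print(st["tool_pos"],st["tcp_rot"],st["ft_force"],st["wrist_torque"],st["finger_gap"])
d=r.snapshot("wrist");cv2.imwrite("pics/w11.png",cv2.convertScaleAbs(d["image"],alpha=1.3))
print(go(st,[516.4,-52.8,76.7],[180,0,109.8-67.5]))
d=r.snapshot("scene");cv2.imwrite("pics/s11.png",cv2.resize(d["image"][60:320,280:600],None,fx=2.3,fy=2.3))
E
```

```text
[516.54891093 -52.92990608  76.7165895 ] [1.79952245e+02 4.19741620e-02 9.22126459e+01] [-1.08875522 -0.97681019 -2.21546508] [-0.03232278  0.02106939  0.15902573] 12.619368622054733
(array([ 0.0001, -0.0001,  0.    ]), array([1.100e-03, 3.000e-04, 8.711e-01]))
```

View pics/w11.png

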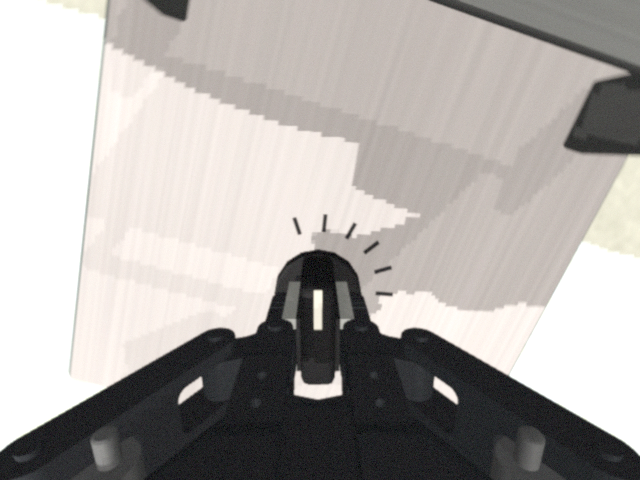

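View pics/s11.png

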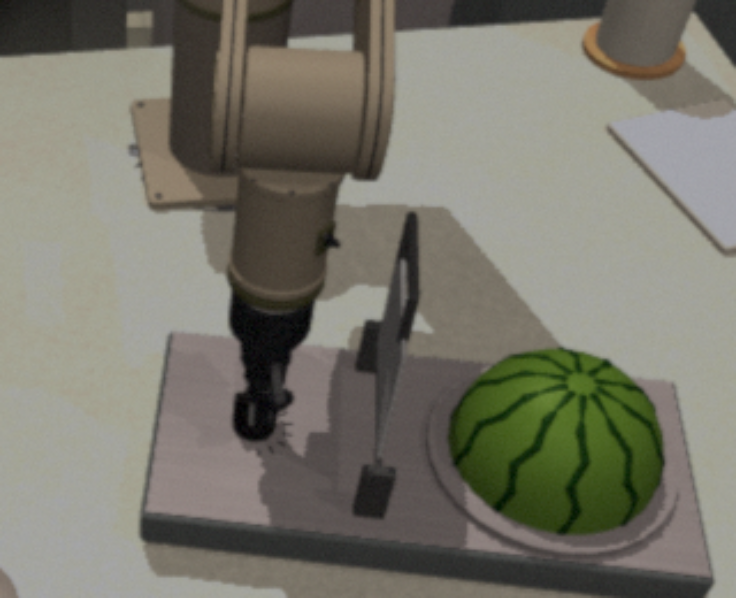

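Request:
{"method": "carry_out", "body": {"increments": [[[0,0,0],[0,0,0.08],1.0],[[0,0,0],[0,0,0.08],1.0],[[0,0,0],[0,0,0.08],1.0],[[0,0,0],[0,0,0.08],1.0],[[0,0,0],[0,0,0.08],1.0]]}}

```text
time: 11.65
tool_pos: [517.2, -53.0, 76.7]
tcp_rot: [179.9, 0.0, 69.5]
ft_force: [0.4, -0.4, -1.3]
finger_gap: 12.6
```

```bash
python3 - <<'E'
from bench import r
from h import *
st=r.sense(); print(st["tool_pos"],st["tcp_rot"],st["ft_force"],st["wrist_torque"],st["finger_gap"])
d=r.snapshot("wrist");cv2.imwrite("pics/w12.png",cv2.convertScaleAbs(d["image"],alpha=1.3))
print(go(st,[516.4,-52.8,76.7],[180,0,109.8-67.5]))
E
```

```text
[517.19111878 -53.00883795  76.71156649] [1.79854101e+02 2.64256815e-02 6.95239916e+01] [ 0.42845616 -0.37968074 -1.26008007] [-0.04408212  0.02833514  0.18289062] 12.636656907215402
(array([-0.0001, -0.0008,  0.    ]), array([ 2.600e-03, -2.000e-04,  4.751e-01]))
```

View pics/w12.png

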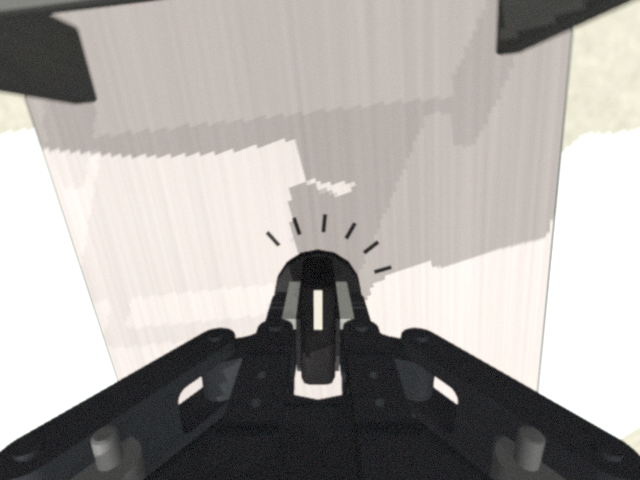

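Request:
{"method": "carry_out", "body": {"increments": [[[0,0,0],[0,0,0.08],1.0],[[0,0,0],[0,0,0.08],1.0],[[0,0,0],[0,0,0.08],1.0],[[0,0,0],[0,0,0.08],1.0],[[0,0,0],[0,0,0.06],1.0],[[0,0,0],[0,0,0],1.0]]}}

```text
time: 12.3
tool_pos: [517.7, -53.3, 76.7]
tcp_rot: [179.8, -0.0, 48.0]
ft_force: [-0.3, -0.5, -0.1]
finger_gap: 13.0
```

```bash
python3 - <<'E'
from bench import r
from h import *
st=r.sense(); print(st["tool_pos"],st["tcp_rot"],st["ft_force"],st["wrist_torque"],st["finger_gap"])
print(go(st,[516.4,-52.8,76.7],[180,0,109.8-67.5]))
E
```

```text
[517.67892885 -53.33851675  76.71414356] [ 1.79776721e+02 -2.51596463e-02  4.80301869e+01] [-0.29390913 -0.52199416 -0.09331729] [0.06220865 0.19834126 0.15804623] 12.980168291355344
(array([-0.0005, -0.0013,  0.    ]), array([ 0.0039, -0.0006,  0.1   ]))
```

Request:
{"method": "carry_out", "body": {"increments": [[[0,0,0],[0,0,0.05],1.0],[[0,0,0],[0,0,0.05],1.0],[[0,0,0],[0,0,0],1.0]]}}

```text
time: 12.6
tool_pos: [517.8, -53.4, 76.7]
tcp_rot: [179.8, -0.0, 42.9]
ft_force: [0.0, -0.8, -1.7]
finger_gap: 12.9
```

```bash
python3 - <<'E'
from bench import r
from h import *
import pickle
st=r.sense(); print(st["tool_pos"],st["tcp_rot"],st["ft_force"],st["wrist_torque"],st["finger_gap"])
print(go(st,[516.4,-52.8,76.7],[180,0,109.8-67.5]))
d=r.snapshot("wrist");cv2.imwrite("pics/w13.png",cv2.convertScaleAbs(d["image"],alpha=1.3));pickle.dump((st,d),open("w13.pkl","wb"))
cv2.imwrite("pics/w13c.png",cv2.convertScaleAbs(cv2.resize(d["image"][190:390,240:400],None,fx=3,fy=3,interpolation=cv2.INTER_CUBIC),alpha=1.8))
E
```

```text
[517.76375541 -53.43955816  76.71142605] [ 1.79767158e+02 -4.11757794e-02  4.29074593e+01] [ 0.02488718 -0.8289069  -1.74620662] [0.04240911 0.26464141 0.13906858] 12.921146971688339
(array([-0.0006, -0.0014,  0.    ]), array([ 0.0041, -0.0007,  0.0106]))
```

View pics/w13.png

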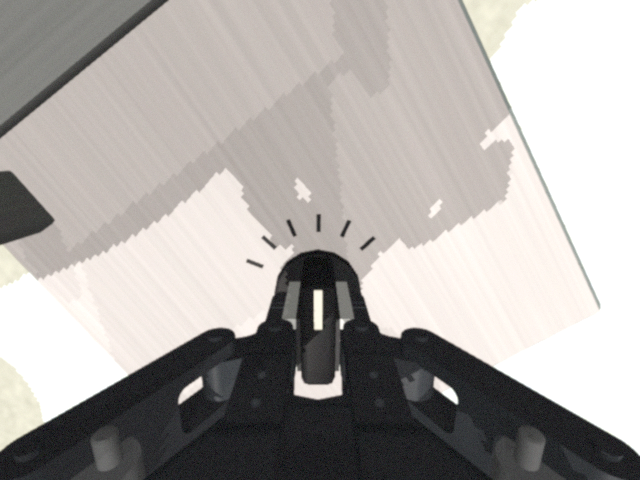

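View pics/w13c.png

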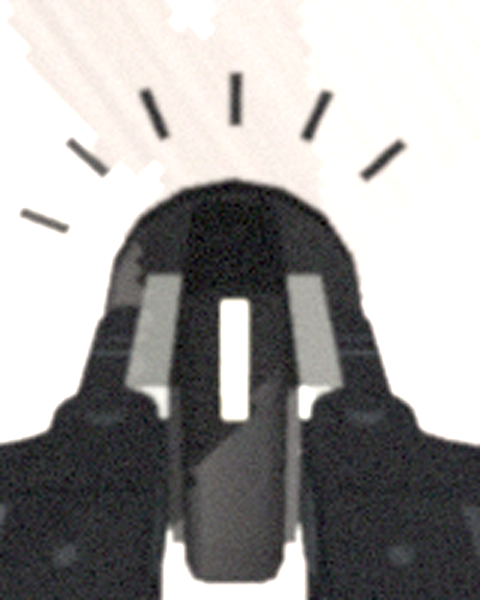

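Request:
{"method": "carry_out", "body": {"increments": [[[0,0,0],[0,0,0.012],1.0],[[0,0,0],[0,0,0.004],1.0],[[0,0,0],[0,0,0.002],1.0]], "newtons": 100}}

```text
time: 12.95
tool_pos: [517.8, -53.5, 76.7]
tcp_rot: [179.8, -0.0, 42.2]
ft_force: [-0.3, 0.2, -0.6]
finger_gap: 12.8
```

```bash
python3 - <<'E'
from bench import r
from h import *
import pickle
st=r.sense(); print(st["tool_pos"],st["tcp_rot"],st["ft_force"],st["wrist_torque"],st["finger_gap"])
S={n:r.snapshot(n) for n in("scene","top","wrist")}
pickle.dump((st,S),open("s14.pkl","wb"))
cv2.imwrite("pics/s14.png",cv2.resize(S["scene"]["image"][100:320,340:600],None,fx=2.7,fy=2.7,interpolation=cv2.INTER_CUBIC))
cv2.imwrite("pics/t14.png",cv2.resize(S["top"]["image"],None,fx=1.25,fy=1.25))
cv2.imwrite("pics/w14.png",cv2.convertScaleAbs(S["wrist"]["image"],alpha=1.3))
st=r.sense(); print(st["tool_pos"],st["tcp_rot"],st["ft_force"],st["wrist_torque"],st["finger_gap"])
E
```

```text
[517.80232687 -53.46578138  76.74627551] [ 1.79761347e+02 -4.25141258e-02  4.22484543e+01] [-0.28561824  0.19099959 -0.55324258] [-0.08520208  0.15354602  0.24093837] 12.83045636402035
[517.79909995 -53.45436291  76.74943395] [ 1.79759947e+02 -4.32212586e-02  4.22216345e+01] [-0.75087696 -1.55627685 -2.63370978] [-0.0718514   0.11094821  0.16862787] 12.541690110440271
```

View pics/s14.png

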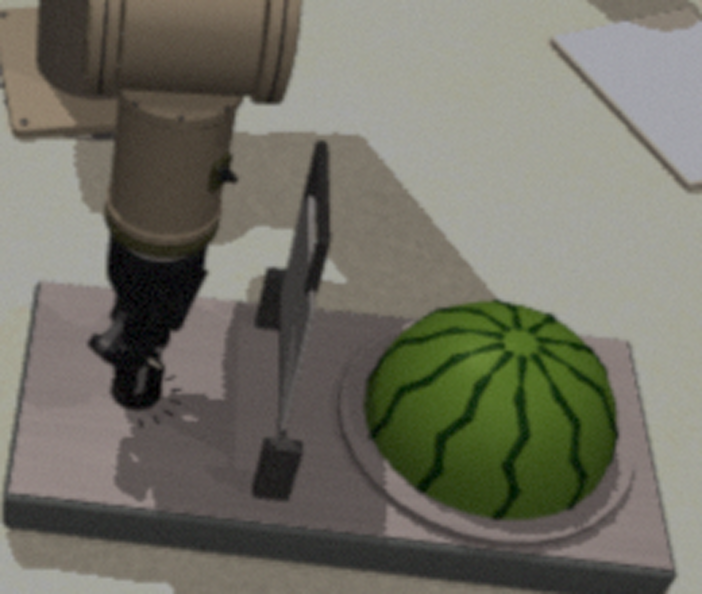

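View pics/t14.png

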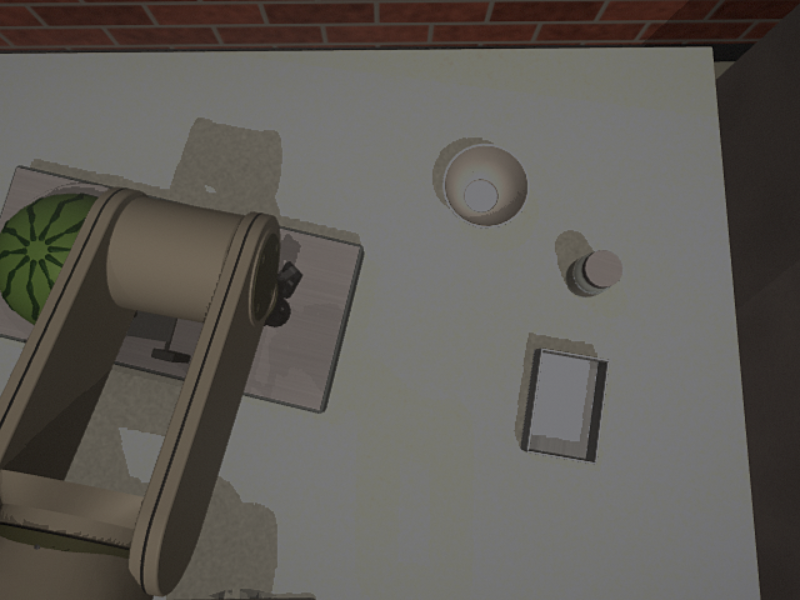

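View pics/w14.png

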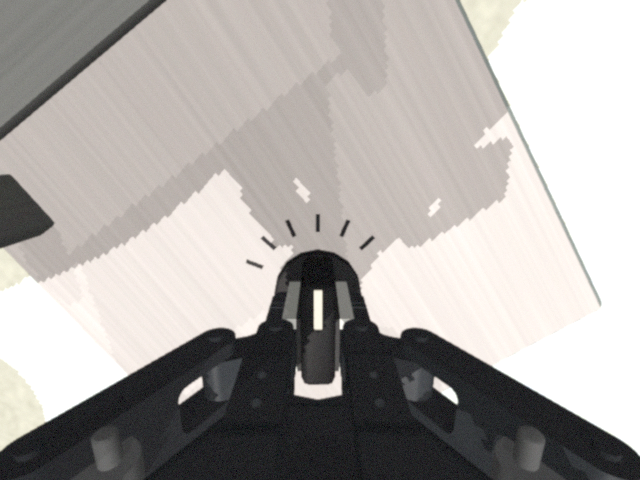

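```bash
python3 - <<'E'
from h import *; import pickle
st,S=pickle.load(open("s14.pkl","rb")); s=S["scene"]
for th in(80,85,90,95):
    c,sn=np.cos(np.radians(th)),np.sin(np.radians(th)); o=[]
    for x,rr in((-50,185),(50,185),(-75,140),(75,140)):
        p=proj(s,fromdiv([x-2.5,114-rr*c,120+rr*sn])); o+=[((p-[340,100])*2.7).round(0)]
    print(th,*o)
c=cv2.resize(s["image"][140:290,420:480],None,fx=4,fy=4,interpolation=cv2.INTER_CUBIC);cv2.imwrite("pics/s14c.png",cv2.convertScaleAbs(c,alpha=1.6))
E
```

```text
80 [281. 146.] [280. 239.] [281. 169.] [281. 309.]
85 [303. 146.] [304. 239.] [298. 169.] [298. 309.]
90 [325. 147.] [327. 241.] [314. 170.] [316. 311.]
95 [347. 149.] [351. 244.] [329. 172.] [333. 313.]
```

View pics/s14c.png

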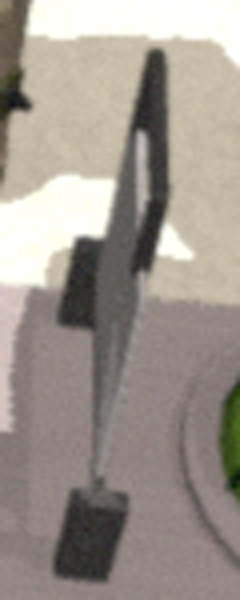

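```bash
python3 - <<'E'
from bench import r
st=r.sense(); print(st["time"],st["tool_pos"],st["tcp_rot"],st["finger_gap"])
print(r.hand_in())
st=r.sense(); print(st["time"],st["tcp_rot"],st["finger_gap"])
E
```

```text
13.1 [517.79909995 -53.45436291  76.74943395] [ 1.79759947e+02 -4.32212586e-02  4.22216345e+01] 12.541690110440271
the job is handed in; nothing more can be done
None
the job is handed in; nothing more can be done
```

The cover stands upright, the knob is held at its third stop, and the job was handed in at 13.1 s. No verdict came back, and I could not read the state after hand-in.

- **Cover:** I lifted it by a light pinch on its handle (25 N) and released it at about 89–90°. A later scene view, with the gripper on the knob, still put it at about 89°.
- **Knob:** I gripped the bar at 90 N, then 100 N. The gripper turned 67.6° clockwise against the nominal 67.5°, to a yaw of 42.2°. In the last wrist image the white line points at the fourth of the six dial marks, which is the third stop. The line stayed aligned with the jaws, so the knob did not slip. The fingers were still shut on it at hand-in (gap 12.5 mm).
- **Bystanders:** I never touched the tray, bowl or jar. In the last top view they look to be in the same places, though I did not measure them.

**Measurements that disagreed:**
- The handle's height came out between 168 and 182 mm from different pairs of views. I used about 178 mm.
- The top camera placed points on the divider about 3 mm low along its y axis.
- The knob's axis is about 3 mm from my first estimate. I corrected this with the wrist camera before gripping.
- The tool drifted about 1.7 mm sideways while turning the knob, with no force reading above about 3 N at any check.

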